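# Unload the lens spin dryer

### The job

The trial lenses have been spun dry: unscrew the dryer's rotor lid - its thread is left-handed, so turn it clockwise until its engraved line meets the line on the drum - and stand it knob-up in the middle of the rubber mat. Lift the lenses out of the dish one at a time and lay each flat in a compartment of its own in the grey tray, dropping none. Then put the lid back, engraved lines together, and screw it fully tight (anticlockwise), without having disturbed the other things on the trolley.

Things in the scene. Friction and masses are not known exactly. Their poses are not given: they have to be found in the camera images.
- dish (a point): centre of the floor of the dish (bowl) in the spin dryer, a fixed white drum 238 mm across; z up, control panel (reaching 132 mm from the axis, 70 mm high) and release line towards -x. Dish floor (rubber) 75 mm above the trolley; dish 189 mm across inside, 22 mm deep; its top edge is the drum's flat deck, 97 mm above the trolley. The lenses lie in it.
- hub (a point): centre of the top of the fixed hub in the middle of the dish, 20 mm above the dish floor: 32 mm across, 50 mm over the thread on its side. The rotor is braked: neither hub nor dish turns.
- release_line (a point): middle of the short dark line (13 mm) engraved in the drum's deck, 108.5 mm from the dryer's axis, 97 mm above the trolley. When the line on the lid points at it (within about 0.15 rad) the thread lets go and the lid lifts straight off; a stop bars it from turning more than 0.2 rad past.
- lid_knob (a point): centre of the black wing knob in the middle of the lid: a bar 62 mm long (lid's x), 22 mm wide (y), 34 mm high; grip it on its 22 mm width. The loose lid weighs 180 to 290 g; its clear disc, 200 mm across and 5 mm thick, has its upper face 17 mm below this point. Screwed on, the disc rests on the drum's deck; off, it stands level on its collar with this point 38 mm up.
- lid_collar (a point): centre of the foot of the lid's collar, 38 mm below lid_knob, 16 mm below the disc; 62 mm across, 55 mm inside, round the hub. Coarse LEFT-HAND thread: turn CLOCKWISE seen from above to loosen; 2.6 rad from tight to free, 2.2 to 2.55 rad remain at the start, about 0.5 N m; a stop bars it at tight. The lid does not rise while it turns and cannot be pulled off before. Raise it over 20 mm to clear the hub.
- lid_line (a point): outer end of the dark line engraved in the lid's upper face, 97.5 mm from the lid's axis in its -x direction (along the wing knob's length; it goes on as a white line over that half of the knob's top).
- tray (a point): centre of the underside of the fixed grey job tray, 136 mm (its x) by 202 mm (its y); z up. Floor 4 mm thick; outer walls and dividers, 4 mm thick, stand 5 mm above the floor (9 mm above the trolley). Six square compartments, 62 mm inside, one lens each: their centres lie at x = -33 or 33 mm and y = -66, 0 or 66 mm in these axes.
- mat_c (a point): centre of the upper face of the fixed black rubber mat, 240 mm square and 3 mm thick, lying on the trolley: the place for the lid.
- lens1_c (a point): centre of a chrome-ringed concave lens, a disc 38 mm across and 9 mm thick (30 g), lying flat in the dish under the lid at the start; z is its axis. Three to five lenses are present (absent ones are None).
- lens2_c (a point): centre of a chrome-ringed concave lens, a disc 38 mm across and 9 mm thick (30 g), lying flat in the dish under the lid at the start; z is its axis. Three to five lenses are present (absent ones are None).
- lens3_c (a point): centre of a chrome-ringed concave lens, a disc 38 mm across and 9 mm thick (30 g), lying flat in the dish under the lid at the start; z is its axis. Three to five lenses are present (absent ones are None).
- lens4_c (a point): centre of a chrome-ringed concave lens, a disc 38 mm across and 9 mm thick (30 g), lying flat in the dish under the lid at the start; z is its axis. Three to five lenses are present (absent ones are None).
- lens5_c (a point): centre of a chrome-ringed concave lens, a disc 38 mm across and 9 mm thick (30 g), lying flat in the dish under the lid at the start; z is its axis. Three to five lenses are present (absent ones are None).
- pupillometer: bystander to be left alone: silver pupillometer, a box 85 x 165 x 50 mm; origin at the centre of its underside.
- paddle: bystander to be left alone: green plastic hand paddle, 150 mm long, 6 mm thick; origin at the centre of its underside.
- pen_torch: bystander to be left alone: pen torch lying down, 130 mm long, 13 mm thick; origin at the centre of its underside.
- drops: bystander to be left alone: eye-drop bottle, 28 mm across, 60 mm high; origin at the centre of its underside.
- cleaner: bystander to be left alone: lens-cleaner bottle, 40 mm across, 110 mm high; origin at the centre of its underside.
- pd_rule: bystander to be left alone: white rule, 170 x 18 x 4 mm; origin at the centre of its underside.
Mind the look-alikes: they are no part of the job. Of the things that look like the part that bears lid_knob, the smaller one is meant.

How it is judged (in metres and radians):
On the way, in this order (a step that is already met when the one before it is completed fails the run):
1. the lid is unscrewed and lifted clear of the dryer (z of lid_knob in the frame of dish above 0.074 m), for 0.1 s.
2. the lid stands level, knob up, on the mat (horizontal distance between lid_knob and mat_c below 0.04 m and angle between lid_knob's own z axis and vertical below 0.1 rad and z of lid_knob in the frame of mat_c between 0.032 and 0.044 m), for 0.2 s.
At the end, for the whole second after the job is handed in: The lid is seated level on the dryer (within 5 mm of its axis) and screwed tight: its line at least 2.3 rad anticlockwise of the release line (tight is 2.6). Every lens present lies flat (0.15 rad, either face up) on the floor of a compartment of the tray, which has room for one only. All at rest (horizontal distance between lid_knob and dish below 0.005 m and angle between lid_knob's own z axis and vertical below 0.03 rad and z of lid_knob in the frame of dish between 0.041 and 0.047 m and x of lid_line in the frame of dish above 0.062 m and y of lid_line in the frame of dish below -0.03 m and linear speed of each of lid, lens1, lens2, lens3, lens4, lens5 below 0.02 m/s and x of lens1_c in the frame of tray between -0.068 and 0.068 m and y of lens1_c in the frame of tray between -0.101 and 0.101 m and z of lens1_c in the frame of tray between 0.005 and 0.0115 m and angle between the z axis of each of lens1_c, lens2_c, lens3_c, lens4_c, lens5_c and the z axis of tray, either way round below 0.15 rad and x of lens2_c in the frame of tray between -0.068 and 0.068 m and y of lens2_c in the frame of tray between -0.101 and 0.101 m and z of lens2_c in the frame of tray between 0.005 and 0.0115 m and x of lens3_c in the frame of tray between -0.068 and 0.068 m and y of lens3_c in the frame of tray between -0.101 and 0.101 m and z of lens3_c in the frame of tray between 0.005 and 0.0115 m and x of lens4_c in the frame of tray between -0.068 and 0.068 m and y of lens4_c in the frame of tray between -0.101 and 0.101 m and z of lens4_c in the frame of tray between 0.005 and 0.0115 m and x of lens5_c in the frame of tray between -0.068 and 0.068 m and y of lens5_c in the frame of tray between -0.101 and 0.101 m and z of lens5_c in the frame of tray between 0.005 and 0.0115 m); the robot touches nothing.
It fails at once if a bystander (pupillometer, paddle, torch, bottles, rule) is moved more than 4 cm (distance of any of pupillometer, paddle, pen_torch, drops, cleaner, pd_rule from where it was at the start of the episode above 0.04 m).
It fails at once if a lens is dropped through the air (let go some 4 cm or more above where it lands) ((linear speed of lens1 above 0.75 m/s and contact force between lens1 and the fingers below 0.05 N and height (world z) of lens1_c between 0.02 and 0.065 m) or (linear speed of lens2 above 0.75 m/s and contact force between lens2 and the fingers below 0.05 N and height (world z) of lens2_c between 0.02 and 0.065 m) or (linear speed of lens3 above 0.75 m/s and contact force between lens3 and the fingers below 0.05 N and height (world z) of lens3_c between 0.02 and 0.065 m) or (linear speed of lens4 above 0.75 m/s and contact force between lens4 and the fingers below 0.05 N and height (world z) of lens4_c between 0.02 and 0.065 m) or (linear speed of lens5 above 0.75 m/s and contact force between lens5 and the fingers below 0.05 N and height (world z) of lens5_c between 0.02 and 0.065 m)).
Of lens1, lens2, lens3, lens4, lens5 only 3 to 5 are there at a start; the rules pass over those that are not, and their reading is None.
At some moment in a run one of lens1, lens2, lens3, lens4, lens5 may be knocked a few centimetres aside while the robot is not near it.
It also fails if it takes over 210 s, if anything falls off the work surface, if the arm or the gripper's body presses on something with over 40 N, if the wrist force passes 120 N, or if a joint passes its speed limit or range.

### The arm

A 6-joint arm with a two-finger parallel gripper is mounted at the origin on the work surface. World frame = base frame: x ahead of the robot, y to its left, z up, the work surface at z = 0. Lengths are in m, angles in degrees, forces in N, time in s.
With the tool pointing down it reaches from about 0.4 to 0.825 m from the base axis. Payload 7 kg.
Tool frame: the origin (TCP) lies on the centre line of the jaws, within the pads' length; the fingertips stand 22 mm ahead of it and the grasp point (between the pads) lies 3 mm ahead of it; z points along the fingers, y is the line along which they close (so a half turn about z gives the same grasp; the last joint's range is limited). The gripper opens to 88 mm and grips with 3 to 60 N. Pads are 19 mm wide; open, the fingers measure 130 mm over their backs; the gripper's body (78 mm by 193 mm) begins 47 mm behind the grasp point.
Start: joints at [-58.493, 20.546, 0.682, 0, -70.136, -16.507], TCP at [0.175, -0.652, 0.249] pointing down, gripper open.
Joint ranges: [-176.03, 176.03], [-82.01, 121.73], [-58.28, 71.71], [-173.87, 95.51], [-174.79, -0.11], [-173.66, 173.66]. Speed limits (degrees/s): [136.94, 136.94, 172.46, 180, 180, 180].

### API

Orientations are given as [roll, pitch, yaw] about the fixed x, y, z axes, in that order (R = Rz(yaw) Ry(pitch) Rx(roll)).
In Python, from plant import get_state, cams, r gives the robot as it stands.
- The arm moves only by the tool apply_moves, never from a script. Its argument "targets" is a list of rows, each an object with "dp": the shift along the world's x, y, z in m, a list of three; "yaw": the turn about the world's z in degrees. In form: [{"dp": [x, y, z], "yaw": yaw}, ...]. A call has 1 to 20 rows; each row is the pose to reach, as a shift and turn from the pose commanded when the call began; what a row does not reach only later rows make up. A row lasts 1/12 s, in which the tool goes at most 41.7 mm and 7.16 degrees, less where a joint would pass 70% of its speed; a pose out of reach is approached as far as the arm can. A call with a gripper value outside its range is refused whole. "grip" is the gripper command: -1 is fully open, 1 is shut, values between are in proportion, set as the call begins (left out, the last holds). The fingers move at their own pace and stop on an object; "squeeze" is the grip in N (left out, the last holds). Time passes only in rows, so rows that repeat a pose let the fingers close. It gives the time, the measured TCP pose, the force, the opening and the grip force at its end, in the units of the state.
- get_state(): the state, without advancing time (a new reading comes with each control period).
- cams.capture(name): name is "scene" or "top" or "wrist"; returns a dict with "image" (400x640x3 uint8, red, green, blue), "range_z" (400x640 float32, m along the optical axis (not along the pixel's ray), 0 where there is no reading), "fx", "fy", "cx", "cy" (pixels), "R" (3x3) and "t" (3): a world point X has camera coordinates R X + t; the wrist camera has in their place "T_tool_cam" (4x4, takes a point from camera to tool coordinates, whose origin is the TCP and whose axes are the flange's). Camera axes: x right, y down, z forward; pixel columns grow to the right and rows downward; lengths in m; the calibration is good to about 2 mm. A picture is of the moment at which its call begins: read the wrist's pose just before it.
- r.close_job(): hands the job in; it is judged then, once.
The state is a dict: "time_s": time; "joints": joint angles; "qd": joint speeds; "joint_torque": joint torques, N m; "tcp_pos": TCP position; "eef_rot": TCP orientation; "contact_force": force on the tool from outside, world axes, zero at the start; "moment": the same for the moment, N m; "gripper_width": finger opening in m; "gripper_force": force on a finger pad.
Only numpy, scipy, OpenCV 4.12 (cv2) and the standard library are available. Lean on these libraries where they do the work, as an engineer would, in place of code of your own. Each camera call takes 0.05 s, during which the arm holds its last target. There are 200 camera calls.

## Working session

There is one attempt and no reset: what is moved stays moved. The work goes in short steps, Python scripts to look and compute and a tool call to move; the robot and the scene stay as the last step left them, time stands still between calls to the robot, and variables do not carry over. Pictures are saved under pics/ and viewed, at most 14 in all, crops included, and the job is handed in when it is done.

Besides the shell and the picture viewer there is one more tool, called after "Emit:" by a JSON object that holds its "method" and its "body". apply_moves: Moves the arm, as the interface text tells. Its arguments: {"type":"object","properties":{"targets":{"type":"array","items":{"type":"object","properties":{"dp":{"type":"array","items":{"type":"number"}},"yaw":{"type":"number"}}}},"grip":{"type":"number"},"squeeze":{"type":"number"}},"required":["targets"]}

```bash
ls; mkdir -p pics
cat > h.py <<'E'
import numpy as np, cv2
from plant import get_state, cams, r
from scipy.spatial.transform import Rotation as Ro
def cap(n):
    s=get_state(); c=cams.capture(n)
    if n=='wrist':
        T=np.eye(4); T[:3,:3]=Ro.from_euler('xyz',s['eef_rot'],degrees=True).as_matrix(); T[:3,3]=s['tcp_pos']
        M=np.linalg.inv(T@np.array(c['T_tool_cam'])); c['R']=M[:3,:3]; c['t']=M[:3,3]
    c['R']=np.array(c['R']); c['t']=np.array(c['t']); return c
def save(c,f,box=None,k=1):
    im=c['image'][:,:,::-1]
    if box: im=im[box[1]:box[3],box[0]:box[2]]
    cv2.imwrite('pics/'+f,cv2.resize(im,None,fx=k,fy=k,interpolation=cv2.INTER_CUBIC))
def ray(c,u,v,z):
    d=c['R'].T@np.array([(u-c['cx'])/c['fx'],(v-c['cy'])/c['fy'],1]); o=-c['R'].T@c['t']
    return o+d*(z-o[2])/d[2]
def pts(c):
    v,u=np.mgrid[0:400,0:640]; Z=c['range_z']
    P=np.stack([(u-c['cx'])/c['fx']*Z,(v-c['cy'])/c['fy']*Z,Z],-1)
    return (P-c['t'])@c['R']
def proj(c,X):
    p=c['R']@np.array(X)+c['t']; return c['fx']*p[0]/p[2]+c['cx'],c['fy']*p[1]/p[2]+c['cy']
E
python3 - <<'E'
from h import *
for n in('scene','top'):
    c=cap(n); save(c,n+'0.png'); np.save(n+'0.npy',c,allow_pickle=True)
    print(n,-c['R'].T@c['t'])
print(get_state())
E
```

```text
pics
scene [ 0.84475085 -0.68914957  0.78761818]
top [ 0.40513821 -0.05237922  1.07304726]
{'time_s': 0.1, 'joints': array([-5.84941073e+01,  2.05864282e+01,  6.41497780e-01, -1.84304021e-02,
       -7.01347690e+01, -1.65068548e+01]), 'qd': array([-0.13973855, -0.02970104,  0.1068412 ,  0.07677909, -0.02936637,
       -0.0579023 ]), 'joint_torque': array([-7.52994110e-04, -5.84164560e+01,  2.93750596e+01,  7.01563686e+00,
        1.00877820e-02, -7.62223726e-05]), 'tcp_pos': array([ 0.17458079, -0.65163882,  0.24774315]), 'eef_rot': array([ 1.79918662e+02, -6.03433070e-03, -1.65007233e+02]), 'contact_force': array([ 0.30184251, -0.34543005,  0.18232643]), 'moment': array([-0.02721446, -0.0210289 ,  0.01034266]), 'gripper_force': 0.0, 'gripper_width': 0.08760748666489646}
```

View pics/top0.png

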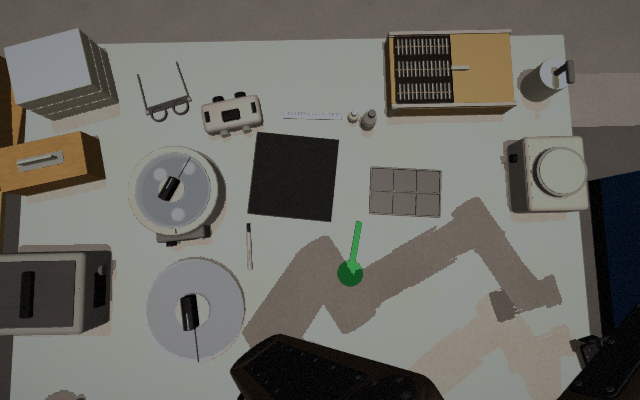

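View pics/scene0.png

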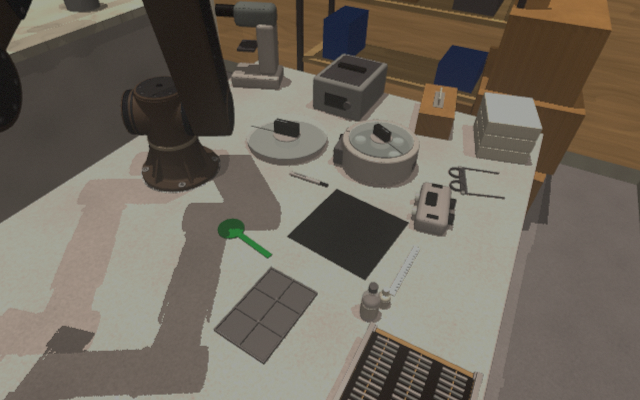

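Top view: the candidates for the lid are the clear lid on the drum (knob ~(170,188)) and the larger grey lid lying on the trolley (knob ~(191,312)). The small one on the drum is meant. The mat is at ~(293,177) and the tray at ~(405,191).

Run:
```python
from h import *
c=np.load('top0.npy',allow_pickle=True).item()
P=pts(c); save(c,'lid0.png',(120,135,230,250),5)
for n,(u,v) in dict(knob=(170,188),decoy=(191,312),disc=(190,190),mat=(293,177),tray=(405,191),pup=(232,115),pad=(350,270)).items(): print(n,P[v,u].round(3))
g=cv2.cvtColor(c['image'],cv2.COLOR_RGB2GRAY)
# mat
m=((g<45)&(abs(P[:,:,2])<.03)).astype(np.uint8); m[:120]=0;m[225:]=0;m[:,:240]=0;m[:,345:]=0
k,_=cv2.findContours(m,0,2)[:2]; k=max(k,key=cv2.contourArea); q=cv2.boxPoints(cv2.minAreaRect(k))
W=np.array([ray(c,*p,.003)[:2] for p in q]); print('mat',W.round(3),W.mean(0),np.linalg.norm(W[0]-W[1]))
# drum deck by depth
m=((abs(P[:,:,2]-.097)<.012)); m[:,:120]=0;m[:,230:]=0;m[:135]=0;m[245:]=0
Q=P[m]; print('deck z',np.median(Q[:,2]),m.sum())
k,_=cv2.findContours(m.astype(np.uint8),0,2)[:2]; k=max(k,key=cv2.contourArea)
(e,ax,an)=cv2.minEnclosingCircle(k)+(0,); print(e,ax,ray(c,*e,.097)); 
# knob
m=(P[:,:,2]>.108); m[:,:140]=0;m[:,200:]=0;m[:160]=0;m[220:]=0
Q=P[m]; print('knob',m.sum(),Q.mean(0),np.percentile(Q[:,2],[50,95]))
# tray
m=((g>60)&(g<125)).astype(np.uint8); m[:155]=0;m[225:]=0;m[:,:358]=0;m[:,450:]=0
k,_=cv2.findContours(cv2.morphologyEx(m,3,np.ones((5,5))),0,2)[:2]; k=max(k,key=cv2.contourArea); q=cv2.boxPoints(cv2.minAreaRect(k))
W=np.array([ray(c,*p,.009)[:2] for p in q]); print('tray',W.round(3),W.mean(0),np.linalg.norm(W[0]-W[1]),np.linalg.norm(W[2]-W[1]))
```

```text
knob [0.533 0.316 0.135]
decoy [0.217 0.28  0.074]
disc [0.532 0.278 0.099]
mat [ 0.576  0.015 -0.   ]
tray [ 0.528 -0.303  0.01 ]
pup [0.743 0.177 0.061]
pad [ 0.309 -0.141  0.007]
mat [[ 0.476  0.145]
 [ 0.713  0.12 ]
 [ 0.683 -0.119]
 [ 0.447 -0.089]] [0.57963801 0.01421027] 0.23777426120468131
deck z 0.10037497932223909 6094
(172.79830932617188, 190.00140380859375) 45.965736389160156 [0.53324772 0.32319852 0.097     ]
knob 311 [0.52854691 0.30830482 0.16370294] [0.13396343 0.13836555]
tray [[ 0.465 -0.195]
 [ 0.603 -0.207]
 [ 0.588 -0.414]
 [ 0.45  -0.399]] [ 0.52670791 -0.3035365 ] 0.13847934907799436 0.20739362987671994
```

View pics/lid0.png

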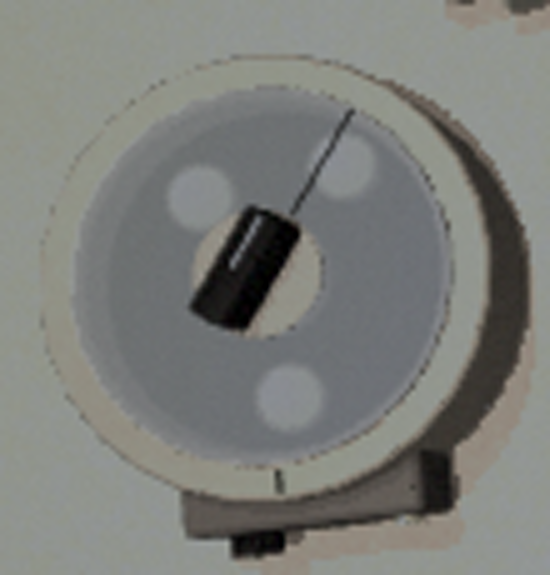

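The crop confirms the choice: clear lid on the drum, line running to (352,110) in the crop. The release line is at (278,482), and there are three lenses under the disc.

Run:
```python
from h import *
c=np.load('top0.npy',allow_pickle=True).item()
f=lambda x,y:(120+x/5,135+y/5)
A=ray(c,*f(265,276),.102);L=ray(c,*f(352,110),.102);L0=ray(c,*f(293,212),.102);R=ray(c,*f(278,482),.097)
print(A,L,R); an=lambda a:np.degrees(np.arctan2(a[1],a[0]))
print('lid dir',an(L-A),an(L-L0),'rel dir',an(R-A),np.linalg.norm(L-A),np.linalg.norm(R-A))
k=[ray(c,*f(x,y),.136) for x,y in((250,206),(300,220),(242,330),(190,307))]; print('knob',np.mean(k,0), an((k[0]+k[1]-k[2]-k[3])))
for x,y in((200,196),(342,163),(291,398)): print(ray(c,*f(x,y),.084))
```

```text
[0.5320605  0.32074222 0.102     ] [0.61876794 0.27658823 0.102     ] [0.42531533 0.31419883 0.097     ]
lid dir -26.98653762566615 -29.418824997273756 rel dir -176.4922066109136 0.09730239471402873 0.10706235366036836
knob [0.53307891 0.31750854 0.136     ] -28.530208377907027
[0.57798062 0.36288973 0.084     ]
[0.59416473 0.2876692  0.084     ]
[0.46947802 0.31293576 0.084     ]
```

Emit:
{"method": "apply_moves", "body": {"targets": [{"dp":[0.325,0.3,0.08],"yaw":0},{"dp":[0.325,0.3,0.08],"yaw":0},{"dp":[0.325,0.3,0.08],"yaw":0},{"dp":[0.325,0.3,0.08],"yaw":0},{"dp":[0.325,0.3,0.08],"yaw":0},{"dp":[0.325,0.3,0.08],"yaw":0},{"dp":[0.325,0.3,0.08],"yaw":0},{"dp":[0.325,0.3,0.08],"yaw":0},{"dp":[0.325,0.3,0.08],"yaw":0},{"dp":[0.325,0.3,0.08],"yaw":0},{"dp":[0.325,0.3,0.08],"yaw":0},{"dp":[0.325,0.3,0.08],"yaw":0},{"dp":[0.325,0.3,0.08],"yaw":0},{"dp":[0.325,0.3,0.08],"yaw":0}]}}

```text
time_s: 1.27
tcp_pos: [0.4995, -0.3517, 0.328]
eef_rot: [180.0, -0.0, -165.0]
contact_force: [0.7, 0.7, -0.9]
gripper_width: 0.0876
gripper_force: 0.0
```

Emit:
{"method": "apply_moves", "body": {"targets": [{"dp":[0.033,0.67,0.0],"yaw":137},{"dp":[0.033,0.67,0.0],"yaw":137},{"dp":[0.033,0.67,0.0],"yaw":137},{"dp":[0.033,0.67,0.0],"yaw":137},{"dp":[0.033,0.67,0.0],"yaw":137},{"dp":[0.033,0.67,0.0],"yaw":137},{"dp":[0.033,0.67,0.0],"yaw":137},{"dp":[0.033,0.67,0.0],"yaw":137},{"dp":[0.033,0.67,0.0],"yaw":137},{"dp":[0.033,0.67,0.0],"yaw":137},{"dp":[0.033,0.67,0.0],"yaw":137},{"dp":[0.033,0.67,0.0],"yaw":137},{"dp":[0.033,0.67,0.0],"yaw":137},{"dp":[0.033,0.67,0.0],"yaw":137},{"dp":[0.033,0.67,0.0],"yaw":137},{"dp":[0.033,0.67,0.0],"yaw":137},{"dp":[0.033,0.67,0.0],"yaw":137},{"dp":[0.033,0.67,0.0],"yaw":137},{"dp":[0.033,0.67,0.0],"yaw":137},{"dp":[0.033,0.67,0.0],"yaw":137}]}}

```text
time_s: 2.93
tcp_pos: [0.533, 0.317, 0.3279]
eef_rot: [179.9, 0.0, -27.7]
contact_force: [0.5, -0.3, -0.5]
gripper_width: 0.0877
gripper_force: 0.0
```

Run:
```python
from h import *
s=get_state(); print(s['tcp_pos'],s['eef_rot'],s['joints'])
c=cap('wrist'); save(c,'w1.png'); np.save('w1.npy',c,allow_pickle=True)
print(-c['R'].T@c['t'],proj(c,[.533,.319,.136]),c['fx'])
```

```text
[0.53297121 0.31702384 0.32787132] [ 1.79929704e+02  2.14568955e-02 -2.77342142e+01] [ 4.87589134e+01  1.32240522e+01  7.01386926e-01 -4.55209834e-03
 -7.75506975e+01  1.35078698e+01]
[0.59734463 0.28358929 0.46364769] (np.float64(318.5253311452584), np.float64(184.59273591681298)) 277.9859730839863
```

View pics/w1.png

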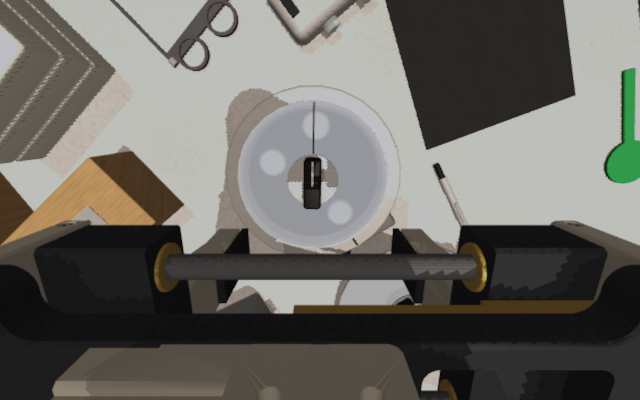

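The wrist view shows the lid's wing knob at about (312,183), with its line running up to (314,100). The lenses are at (315,125), (272,162) and (340,212), and the release line is at (353,241).

Run:
```python
from h import *
c=np.load('w1.npy',allow_pickle=True).item(); P=pts(c)
an=lambda a:np.degrees(np.arctan2(a[1],a[0]))
m=(P[:,:,2]>.127)&(P[:,:,2]<.145); m[:145]=0;m[220:]=0;m[:,:290]=0;m[:,340:]=0
b=cv2.minAreaRect(np.argwhere(m)[:,::-1].astype(np.float32)); print(m.sum(),np.median(P[m][:,2]),b)
q=cv2.boxPoints(b);W=np.array([ray(c,*p,.136)[:2] for p in q]);print('knob',W.mean(0),np.linalg.norm(W[0]-W[1]),np.linalg.norm(W[2]-W[1]),an(W[0]-W[1]),an(W[2]-W[1]))
R=ray(c,353,241,.097);L=ray(c,314,102,.102);L0=ray(c,313,150,.102);print('rel',R,'line',L,an(L-L0))
# disc edge: edge points via Hough on drum
g=cv2.medianBlur(cv2.cvtColor(c['image'],cv2.COLOR_RGB2GRAY),3)
h=cv2.HoughCircles(g,cv2.HOUGH_GRADIENT_ALT,1,5,param1=100,param2=.7,minRadius=60,maxRadius=100)
for x in (h[0] if h is not None else []): print(x,ray(c,x[0],x[1],.102))
```

```text
881 0.1353456600482105 ((311.4999694824219, 183.49998474121094), (48.99999237060547, 16.999996185302734), 90.0)
knob [0.53749678 0.32620344] 0.02000096867978981 0.06040310227444587 62.20780925626177 152.21896058477785
rel [0.42938363 0.3181899  0.097     ] line [0.6209274  0.27896518 0.102     ] -29.373354397406697
[317.       172.        85.196434] [0.54224373 0.31652736 0.102     ]
[311.       174.        72.251144] [0.54357696 0.32476971 0.102     ]
[311.      174.       64.14434] [0.54357696 0.32476971 0.102     ]
[117.      221.       66.74784] [0.61055018 0.5926814  0.102     ]
```

Emit:
{"method": "apply_moves", "body": {"targets": [{"dp":[0.003,0.006,-0.03],"yaw":-0.8},{"dp":[0.003,0.006,-0.06],"yaw":-0.8},{"dp":[0.003,0.006,-0.09],"yaw":-0.8},{"dp":[0.003,0.006,-0.12],"yaw":-0.8},{"dp":[0.003,0.006,-0.15],"yaw":-0.8},{"dp":[0.003,0.006,-0.17],"yaw":-0.8},{"dp":[0.003,0.006,-0.185],"yaw":-0.8},{"dp":[0.003,0.006,-0.197],"yaw":-0.8},{"dp":[0.003,0.006,-0.197],"yaw":-0.8},{"dp":[0.003,0.006,-0.197],"yaw":-0.8},{"dp":[0.003,0.006,-0.197],"yaw":-0.8}]}}

```text
time_s: 3.9
tcp_pos: [0.5364, 0.3242, 0.1328]
eef_rot: [-179.9, -0.0, -28.9]
contact_force: [1.0, 0.8, -0.9]
gripper_width: 0.0877
gripper_force: 0.0
```

Emit:
{"method": "apply_moves", "body": {"targets": [{"dp":[0,0,0],"yaw":0},{"dp":[0,0,0],"yaw":0},{"dp":[0,0,0],"yaw":0},{"dp":[0,0,0],"yaw":0},{"dp":[0,0,0],"yaw":0},{"dp":[0,0,0],"yaw":0},{"dp":[0,0,0],"yaw":0},{"dp":[0,0,0],"yaw":0},{"dp":[0,0,0],"yaw":0},{"dp":[0,0,0],"yaw":0}], "grip": 1, "squeeze": 8}}

```text
time_s: 4.73
tcp_pos: [0.5357, 0.324, 0.1315]
eef_rot: [180.0, 0.0, -28.8]
contact_force: [-0.4, -1.3, 0.2]
gripper_width: 0.0264
gripper_force: 0.6
```

Emit:
{"method": "apply_moves", "body": {"targets": [{"dp":[0,0,-0.001],"yaw":0},{"dp":[0,0,-0.001],"yaw":0},{"dp":[0,0,-0.001],"yaw":0},{"dp":[0,0,-0.001],"yaw":0},{"dp":[0,0,-0.001],"yaw":0},{"dp":[0,0,-0.001],"yaw":0}], "squeeze": 45}}

```text
time_s: 5.23
tcp_pos: [0.5361, 0.3244, 0.1312]
eef_rot: [-179.9, -0.0, -28.8]
contact_force: [-0.8, 0.8, 5.3]
gripper_width: 0.0214
gripper_force: 45.0
```

Emit:
{"method": "apply_moves", "body": {"targets": [{"dp":[0,0,0],"yaw":-4},{"dp":[0,0,0],"yaw":-8},{"dp":[0,0,0],"yaw":-13},{"dp":[0,0,0],"yaw":-18},{"dp":[0,0,0],"yaw":-23},{"dp":[0,0,0],"yaw":-28},{"dp":[0,0,0],"yaw":-33},{"dp":[0,0,0],"yaw":-38},{"dp":[0,0,0],"yaw":-43},{"dp":[0,0,0],"yaw":-48},{"dp":[0,0,0],"yaw":-53},{"dp":[0,0,0],"yaw":-58},{"dp":[0,0,0],"yaw":-63},{"dp":[0,0,0],"yaw":-68},{"dp":[0,0,0],"yaw":-73},{"dp":[0,0,0],"yaw":-78},{"dp":[0,0,0],"yaw":-82},{"dp":[0,0,0],"yaw":-86},{"dp":[0,0,0],"yaw":-90},{"dp":[0,0,0],"yaw":-90}]}}

```text
time_s: 6.9
tcp_pos: [0.5363, 0.3244, 0.1313]
eef_rot: [-179.9, 0.1, -118.9]
contact_force: [1.6, -0.3, 4.3]
gripper_width: 0.0217
gripper_force: 45.0
```

Run:
```python
from h import *
s=get_state(); print(s['joints'],s['moment'],s['contact_force'])
c=cap('top'); save(c,'t2.png',(120,135,230,250),5)
```

```text
[ 4.90106677e+01  2.14720015e+01 -1.43709607e+01  4.20334397e-02
 -5.40740856e+01 -7.79789277e+01] [ 0.07494588 -0.03775701 -0.1292738 ] [ 1.60063964 -0.25661363  4.34587204]
```

View pics/t2.png

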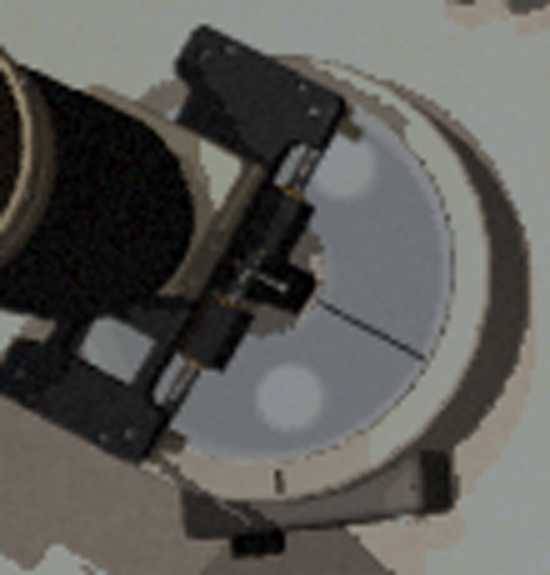

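The lid turns with the gripper: its line now ends at (424,358) in the crop, and the release line is at (280,482).

Emit:
{"method": "apply_moves", "body": {"targets": [{"dp":[0,0,0],"yaw":-4},{"dp":[0,0,0],"yaw":-9},{"dp":[0,0,0],"yaw":-14},{"dp":[0,0,0],"yaw":-19},{"dp":[0,0,0],"yaw":-24},{"dp":[0,0,0],"yaw":-29},{"dp":[0,0,0],"yaw":-34},{"dp":[0,0,0],"yaw":-39},{"dp":[0,0,0],"yaw":-44},{"dp":[0,0,0],"yaw":-48},{"dp":[0,0,0],"yaw":-52},{"dp":[0,0,0],"yaw":-56},{"dp":[0,0,0],"yaw":-57},{"dp":[0,0,0],"yaw":-57},{"dp":[0,0,0],"yaw":-57}]}}

```text
time_s: 8.2
tcp_pos: [0.5362, 0.3244, 0.1312]
eef_rot: [180.0, 0.1, -175.7]
contact_force: [2.3, 0.6, 5.7]
gripper_width: 0.0219
gripper_force: 45.0
```

Emit:
{"method": "apply_moves", "body": {"targets": [{"dp":[0,0,0.002],"yaw":0},{"dp":[0,0,0.005],"yaw":0},{"dp":[0,0,0.008],"yaw":0},{"dp":[0,0,0.008],"yaw":0}]}}

```text
time_s: 8.53
tcp_pos: [0.5354, 0.3241, 0.1387]
eef_rot: [-180.0, -0.0, -175.8]
contact_force: [-1.0, 0.7, -1.0]
gripper_width: 0.0219
gripper_force: 45.0
```

Emit:
{"method": "apply_moves", "body": {"targets": [{"dp":[0,0,0.02],"yaw":0},{"dp":[0,0,0.04],"yaw":0},{"dp":[0,0,0.06],"yaw":0},{"dp":[0,0,0.08],"yaw":0},{"dp":[0.003,-0.02,0.08],"yaw":0},{"dp":[0.007,-0.05,0.08],"yaw":0},{"dp":[0.011,-0.08,0.08],"yaw":0},{"dp":[0.016,-0.11,0.08],"yaw":0},{"dp":[0.02,-0.14,0.08],"yaw":0},{"dp":[0.024,-0.17,0.08],"yaw":0},{"dp":[0.028,-0.2,0.08],"yaw":0},{"dp":[0.033,-0.23,0.07],"yaw":0},{"dp":[0.037,-0.26,0.055],"yaw":0},{"dp":[0.041,-0.285,0.035],"yaw":0},{"dp":[0.044,-0.305,0.015],"yaw":0},{"dp":[0.044,-0.31,-0.01],"yaw":0},{"dp":[0.044,-0.31,-0.035],"yaw":0},{"dp":[0.044,-0.31,-0.06],"yaw":0},{"dp":[0.044,-0.31,-0.075],"yaw":0},{"dp":[0.044,-0.31,-0.08],"yaw":0}]}}

```text
time_s: 10.2
tcp_pos: [0.5775, 0.0129, 0.0556]
eef_rot: [-179.9, -0.3, -175.8]
contact_force: [-0.4, 0.1, -2.4]
gripper_width: 0.022
gripper_force: 45.0
```

Emit:
{"method": "apply_moves", "body": {"targets": [{"dp":[0,0,0],"yaw":0},{"dp":[0,0,-0.002],"yaw":0},{"dp":[0,0,-0.004],"yaw":0},{"dp":[0,0,-0.005],"yaw":0},{"dp":[0,0,-0.005],"yaw":0}]}}

```text
time_s: 10.62
tcp_pos: [0.58, 0.0142, 0.0543]
eef_rot: [180.0, 0.1, -175.8]
contact_force: [-1.0, 0.1, -1.7]
gripper_width: 0.0219
gripper_force: 45.0
```

Emit:
{"method": "apply_moves", "body": {"targets": [{"dp":[0,0,-0.001],"yaw":0},{"dp":[0,0,-0.0015],"yaw":0},{"dp":[0,0,-0.0015],"yaw":0},{"dp":[0,0,-0.0015],"yaw":0}]}}

```text
time_s: 10.95
tcp_pos: [0.5802, 0.0142, 0.0532]
eef_rot: [180.0, 0.1, -175.8]
contact_force: [-1.7, 1.2, 5.6]
gripper_width: 0.0218
gripper_force: 45.0
```

Down on the mat. Release the knob, rise, then go to look into the dish.

Emit:
{"method": "apply_moves", "body": {"targets": [{"dp":[0,0,0],"yaw":0},{"dp":[0,0,0],"yaw":0},{"dp":[0,0,0],"yaw":0},{"dp":[0,0,0],"yaw":0},{"dp":[0,0,0],"yaw":0}], "grip": -0.2}}

```text
time_s: 11.37
tcp_pos: [0.5797, 0.014, 0.0521]
eef_rot: [-180.0, 0.0, -175.8]
contact_force: [0.3, -0.1, 0.3]
gripper_width: 0.0491
gripper_force: 0.0
```

Emit:
{"method": "apply_moves", "body": {"targets": [{"dp":[0,0,0.01],"yaw":0},{"dp":[0,0,0.03],"yaw":0},{"dp":[0,0,0.06],"yaw":0},{"dp":[0,0,0.1],"yaw":0},{"dp":[0,0.02,0.14],"yaw":5},{"dp":[-0.02,0.06,0.18],"yaw":12},{"dp":[-0.045,0.1,0.22],"yaw":19},{"dp":[-0.06,0.14,0.25],"yaw":26},{"dp":[-0.08,0.18,0.27],"yaw":33},{"dp":[-0.09,0.21,0.27],"yaw":40},{"dp":[-0.1,0.24,0.27],"yaw":47},{"dp":[-0.1,0.27,0.27],"yaw":54},{"dp":[-0.1,0.3,0.27],"yaw":61},{"dp":[-0.1,0.3,0.27],"yaw":68},{"dp":[-0.1,0.3,0.27],"yaw":75},{"dp":[-0.1,0.3,0.27],"yaw":82},{"dp":[-0.1,0.3,0.27],"yaw":86},{"dp":[-0.1,0.3,0.27],"yaw":86},{"dp":[-0.1,0.3,0.27],"yaw":86}]}}

```text
time_s: 12.95
tcp_pos: [0.4796, 0.3139, 0.3226]
eef_rot: [-180.0, 0.0, -89.9]
contact_force: [0.4, -0.0, -0.3]
gripper_width: 0.0527
gripper_force: 0.0
```

Run:
```python
from h import *
s=get_state(); print(s['time_s'],s['tcp_pos'],s['eef_rot'],s['joints'])
c=cap('wrist'); save(c,'w3.png'); np.save('w3.npy',c,allow_pickle=True)
print(-c['R'].T@c['t'],proj(c,[.536,.3245,.095]))
c=cap('top'); np.save('t3.npy',c,allow_pickle=True)
```

```text
12.95 [0.47956127 0.31386216 0.32261167] [-1.79985651e+02  1.53415888e-02 -8.99451189e+01] [ 5.27563981e+01  8.68199133e+00 -5.66293309e+00  2.18640452e-03
 -7.56341764e+01 -5.27020610e+01]
[0.48039022 0.24193806 0.45839583] (np.float64(278.19124399956024), np.float64(185.62287588827056))
```

View pics/w3.png

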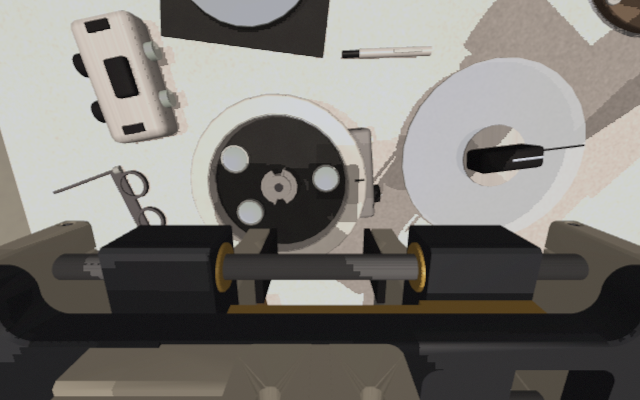

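The open dish shows three lenses at (235,159), (326,179) and (250,212), with the hub at (279,187).

```bash
cat > lens.py <<'E'
from h import *
def lenses(c,z=.084,ax=(.536,.3245),R=.09):
    g=cv2.cvtColor(c['image'],cv2.COLOR_RGB2GRAY); v,u=np.mgrid[0:400,0:640]
    d=np.stack([(u-c['cx'])/c['fx'],(v-c['cy'])/c['fy'],np.ones(u.shape)],-1)@c['R']; o=-c['R'].T@c['t']
    W=o+d*((z-o[2])/d[:,:,2])[...,None]; rr=np.hypot(W[:,:,0]-ax[0],W[:,:,1]-ax[1])
    m=((rr<R)&(rr>.03)).astype(np.uint8); t,_=cv2.threshold(g[m>0].reshape(-1,1),0,255,cv2.THRESH_OTSU)
    b=((g>t)&(m>0)).astype(np.uint8); b=cv2.morphologyEx(b,cv2.MORPH_OPEN,np.ones((3,3)))
    n,l,st,ce=cv2.connectedComponentsWithStats(b); out=[]
    for i in range(1,n):
        if st[i,4]<60: continue
        k=max(cv2.findContours((l==i).astype(np.uint8),0,1)[0],key=cv2.contourArea); e=cv2.minAreaRect(k)
        p=ray(c,*e[0],z); px=c['fx']/(c['R']@p+c['t'])[2]
        a=np.degrees(np.arctan2(p[1]-ax[1],p[0]-ax[0])); out.append((p.round(4),np.round((np.array(e[1])+1)/px,4),round(np.hypot(*(p[:2]-ax)),4),round(a,1)))
    return out
E
python3 - <<'E'
from lens import *
for f in('w3','t3'):
    c=np.load(f+'.npy',allow_pickle=True).item(); print(f)
    for x in lenses(c): print(x)
    g=cv2.medianBlur(cv2.cvtColor(c['image'],cv2.COLOR_RGB2GRAY),3)
    h=cv2.HoughCircles(g,cv2.HOUGH_GRADIENT_ALT,1,5,param1=100,param2=.7,minRadius=10,maxRadius=75)
    for x in (h[0] if h is not None else []):
        p=ray(c,x[0],x[1],.095)
        if np.hypot(p[0]-.536,p[1]-.3245)<.03: print('circle',x,p,'@.097',ray(c,x[0],x[1],.097))
E
```

```text
w3
(array([0.5955, 0.2897, 0.084 ]), array([0.0384, 0.0365]), np.float64(0.069), np.float64(-30.3))
(array([0.4725, 0.3163, 0.084 ]), array([0.0342, 0.0356]), np.float64(0.064), np.float64(-172.7))
(array([0.5795, 0.3656, 0.084 ]), array([0.0375, 0.0345]), np.float64(0.0599), np.float64(43.4))
circle [277.      187.       69.53992] [0.53767266 0.32639112 0.095     ] @.097 [0.5373574  0.32592633 0.097     ]
circle [273.       165.        70.170525] [0.54170086 0.29677867 0.095     ] @.097 [0.54136343 0.29647685 0.097     ]
circle [293.       194.        66.495255] [0.51647336 0.33608709 0.095     ] @.097 [0.51627477 0.33556893 0.097     ]
circle [266.      167.       55.12679] [0.55102161 0.29941831 0.095     ] @.097 [0.55063288 0.29910195 0.097     ]
circle [258.      188.       40.53582] [0.56322312 0.32776518 0.095     ] @.097 [0.56276724 0.32729282 0.097     ]
circle [277.       187.        19.136412] [0.53767266 0.32639112 0.095     ] @.097 [0.5373574  0.32592633 0.097     ]
t3
(array([0.5945, 0.2887, 0.084 ]), array([0.0373, 0.0346]), np.float64(0.0685), np.float64(-31.5))
(array([0.5785, 0.3642, 0.084 ]), array([0.0345, 0.0372]), np.float64(0.0582), np.float64(43.0))
(array([0.4711, 0.3148, 0.084 ]), array([0.0342, 0.0368]), np.float64(0.0656), np.float64(-171.5))
circle [173.      190.       47.07393] [0.53350279 0.32344057 0.095     ] @.097 [0.5332403  0.32267206 0.097     ]
circle [173.       190.        34.754524] [0.53350279 0.32344057 0.095     ] @.097 [0.5332403  0.32267206 0.097     ]
```

Emit:
{"method": "apply_moves", "body": {"targets": [{"dp":[0.03,-0.006,-0.02],"yaw":7},{"dp":[0.06,-0.012,-0.05],"yaw":14},{"dp":[0.09,-0.018,-0.08],"yaw":21},{"dp":[0.113,-0.023,-0.11],"yaw":28},{"dp":[0.113,-0.023,-0.14],"yaw":35},{"dp":[0.113,-0.023,-0.15],"yaw":42},{"dp":[0.113,-0.023,-0.15],"yaw":49},{"dp":[0.113,-0.023,-0.15],"yaw":56},{"dp":[0.113,-0.023,-0.16],"yaw":59},{"dp":[0.113,-0.023,-0.175],"yaw":59},{"dp":[0.113,-0.023,-0.19],"yaw":59},{"dp":[0.113,-0.023,-0.205],"yaw":59},{"dp":[0.113,-0.023,-0.215],"yaw":59},{"dp":[0.113,-0.023,-0.2215],"yaw":59},{"dp":[0.113,-0.023,-0.2215],"yaw":59},{"dp":[0.113,-0.023,-0.2215],"yaw":59}], "grip": -0.07}}

```text
time_s: 14.38
tcp_pos: [0.5929, 0.291, 0.1008]
eef_rot: [180.0, -0.0, -30.8]
contact_force: [-0.0, 0.2, -0.1]
gripper_width: 0.0467
gripper_force: 0.0
```

Emit:
{"method": "apply_moves", "body": {"targets": [{"dp":[0,0,0],"yaw":0},{"dp":[0,0,0],"yaw":0},{"dp":[0,0,0],"yaw":0},{"dp":[0,0,0],"yaw":0},{"dp":[0,0,0],"yaw":0}], "grip": 1, "squeeze": 12}}

```text
time_s: 14.8
tcp_pos: [0.5931, 0.2914, 0.1015]
eef_rot: [-179.9, -0.0, -30.8]
contact_force: [-0.8, 0.9, 3.7]
gripper_width: 0.0366
gripper_force: 12.0
```

Emit:
{"method": "apply_moves", "body": {"targets": [{"dp":[0,0,0.004],"yaw":0},{"dp":[0,0,0.01],"yaw":0},{"dp":[0,0,0.02],"yaw":0},{"dp":[0,0,0.035],"yaw":0},{"dp":[0,0,0.05],"yaw":0},{"dp":[0,0,0.065],"yaw":0},{"dp":[0,0,0.08],"yaw":0},{"dp":[0,0,0.08],"yaw":0},{"dp":[0,0,0.08],"yaw":0}]}}

```text
time_s: 15.55
tcp_pos: [0.5931, 0.2914, 0.1822]
eef_rot: [-179.9, -0.0, -30.8]
contact_force: [0.5, -0.0, -0.7]
gripper_width: 0.0371
gripper_force: 12.0
```

Run:
```python
from h import *
s=get_state(); print(s['gripper_width'],s['gripper_force'],s['tcp_pos'],s['eef_rot'])
c=cap('wrist'); s3=cap('scene'); u,v=map(int,proj(s3,s['tcp_pos'])); print(u,v)
a=c['image'][170:350,180:460]; b=cv2.resize(s3['image'][v-50:v+50,u-70:u+70],(560,400))
im=np.vstack([cv2.resize(a,(560,360))[:200],b])[:,:,::-1]; cv2.imwrite('pics/g1.png',im)
```

```text
0.03710493770935644 11.999836564064026 [0.59308909 0.2913876  0.18219603] [-1.79857223e+02 -4.00611879e-02 -3.08032792e+01]
399 124
```

View pics/g1.png

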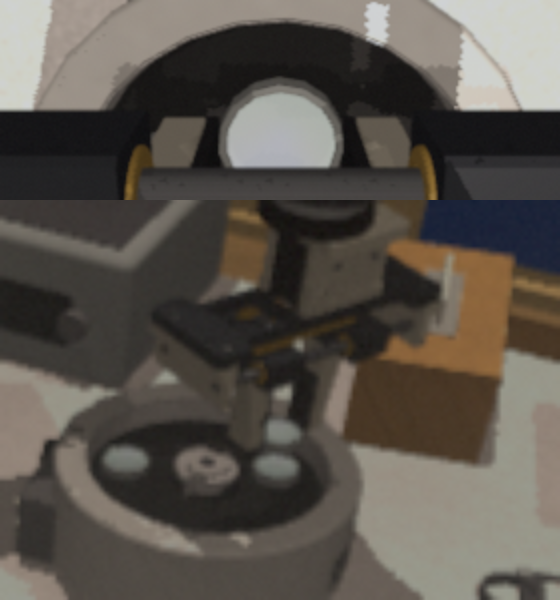

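The lens is held level between the pads. Next, go to the tray.

Emit:
{"method": "apply_moves", "body": {"targets": [{"dp":[-0.002,-0.015,0.02],"yaw":2},{"dp":[-0.005,-0.045,0.04],"yaw":4},{"dp":[-0.008,-0.08,0.06],"yaw":6},{"dp":[-0.012,-0.115,0.06],"yaw":8},{"dp":[-0.016,-0.15,0.06],"yaw":10},{"dp":[-0.02,-0.185,0.06],"yaw":12},{"dp":[-0.024,-0.22,0.06],"yaw":14},{"dp":[-0.028,-0.255,0.06],"yaw":16},{"dp":[-0.032,-0.29,0.06],"yaw":18},{"dp":[-0.036,-0.325,0.06],"yaw":20},{"dp":[-0.04,-0.36,0.06],"yaw":22},{"dp":[-0.044,-0.395,0.06],"yaw":24},{"dp":[-0.048,-0.43,0.06],"yaw":26.5},{"dp":[-0.052,-0.465,0.06],"yaw":26.5},{"dp":[-0.056,-0.5,0.06],"yaw":26.5},{"dp":[-0.06,-0.53,0.06],"yaw":26.5},{"dp":[-0.063,-0.56,0.06],"yaw":26.5},{"dp":[-0.065,-0.58,0.06],"yaw":26.5},{"dp":[-0.065,-0.593,0.06],"yaw":26.5},{"dp":[-0.065,-0.593,0.06],"yaw":26.5}]}}

```text
time_s: 17.32
tcp_pos: [0.5271, -0.3039, 0.2394]
eef_rot: [-180.0, 0.1, -4.4]
contact_force: [-0.2, 0.3, -0.0]
gripper_width: 0.0371
gripper_force: 12.0
```

Run:
```python
from h import *
s=get_state(); print(s['tcp_pos'],s['eef_rot'],s['gripper_width'])
c=cap('wrist'); save(c,'w4.png'); np.save('w4.npy',c,allow_pickle=True); print(proj(c,[.528,-.302,.009]))
```

```text
[ 0.52706467 -0.30392409  0.23944954] [-1.79994617e+02  1.05024440e-01 -4.43688388e+00] 0.037101948162966386
(np.float64(318.5759078328905), np.float64(176.8491622569663))
```

View pics/w4.png

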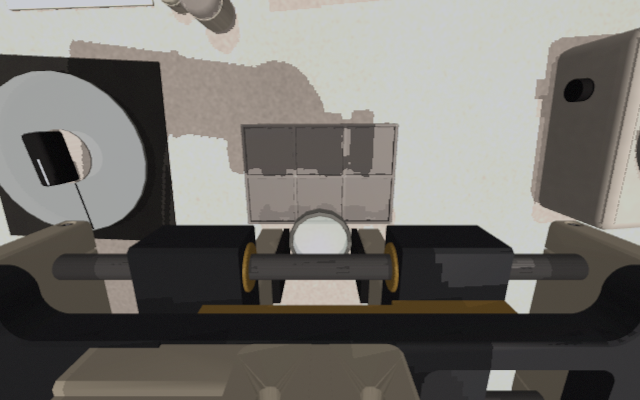

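Held lens in view at (320,238); tray corners at (241,125), (398,124), (392,222), (248,223).

Run:
```python
from h import *
c=np.load('w4.npy',allow_pickle=True).item()
W=np.array([ray(c,u,v,.009)[:2] for u,v in((241,125),(398,124),(392,222.5),(248,222.5))]); print(W,W.mean(0),np.linalg.norm(W[0]-W[1]),np.linalg.norm(W[2]-W[1]))
y=W[0]-W[1]+W[3]-W[2]; a=np.arctan2(y[1],y[0])-np.pi/2; print(np.degrees(a))
ce=(W.mean(0)+[.527,-.3035])/2; R=np.array([[np.cos(a),-np.sin(a)],[np.sin(a),np.cos(a)]])
for x in(-.033,.033):
  for yy in(.066,0,-.066): print(x,yy,(ce+R@[x,yy]).round(4))
```

```text
[[ 0.60257969 -0.2088566 ]
 [ 0.58818027 -0.40813066]
 [ 0.45520143 -0.39937231]
 [ 0.47093622 -0.19823342]] [ 0.5292244  -0.30364825] 0.1997936316777692 0.13326694692128468
-4.303842989757741
-0.033 0.066 [ 0.5002 -0.2353]
-0.033 0 [ 0.4952 -0.3011]
-0.033 -0.066 [ 0.4903 -0.3669]
0.033 0.066 [ 0.566  -0.2402]
0.033 0 [ 0.561  -0.3061]
0.033 -0.066 [ 0.5561 -0.3719]
```

Emit:
{"method": "apply_moves", "body": {"targets": [{"dp":[-0.015,0.035,-0.02],"yaw":0},{"dp":[-0.029,0.0686,-0.05],"yaw":0},{"dp":[-0.029,0.0686,-0.08],"yaw":0},{"dp":[-0.029,0.0686,-0.11],"yaw":0},{"dp":[-0.029,0.0686,-0.14],"yaw":0},{"dp":[-0.029,0.0686,-0.165],"yaw":0},{"dp":[-0.029,0.0686,-0.185],"yaw":0},{"dp":[-0.029,0.0686,-0.198],"yaw":0},{"dp":[-0.029,0.0686,-0.204],"yaw":0},{"dp":[-0.029,0.0686,-0.2065],"yaw":0},{"dp":[-0.029,0.0686,-0.2065],"yaw":0},{"dp":[-0.029,0.0686,-0.2065],"yaw":0}]}}

```text
time_s: 18.37
tcp_pos: [0.4994, -0.2331, 0.0349]
eef_rot: [180.0, -0.1, -4.3]
contact_force: [0.7, 0.2, -0.1]
gripper_width: 0.037
gripper_force: 12.0
```

Emit:
{"method": "apply_moves", "body": {"targets": [{"dp":[0,0,0],"yaw":0},{"dp":[0,0,0],"yaw":0},{"dp":[0,0,0],"yaw":0},{"dp":[0,0,0],"yaw":0}], "grip": -0.05}}

```text
time_s: 18.7
tcp_pos: [0.4989, -0.2335, 0.0346]
eef_rot: [180.0, -0.1, -4.3]
contact_force: [0.3, 0.6, 0.8]
gripper_width: 0.0458
gripper_force: 0.0
```

Emit:
{"method": "apply_moves", "body": {"targets": [{"dp":[0,0,0.02],"yaw":0},{"dp":[0,0,0.05],"yaw":0},{"dp":[0,0,0.09],"yaw":0},{"dp":[0.002,0.02,0.13],"yaw":0},{"dp":[0.004,0.055,0.17],"yaw":3},{"dp":[0.006,0.09,0.2],"yaw":6},{"dp":[0.008,0.125,0.23],"yaw":9},{"dp":[0.01,0.16,0.26],"yaw":13},{"dp":[0.013,0.195,0.275],"yaw":17},{"dp":[0.016,0.23,0.275],"yaw":21},{"dp":[0.018,0.265,0.275],"yaw":25},{"dp":[0.02,0.3,0.275],"yaw":29},{"dp":[0.022,0.335,0.275],"yaw":33},{"dp":[0.025,0.37,0.275],"yaw":37},{"dp":[0.028,0.405,0.275],"yaw":41},{"dp":[0.03,0.44,0.275],"yaw":44},{"dp":[0.032,0.475,0.275],"yaw":47.3},{"dp":[0.035,0.51,0.275],"yaw":47.3},{"dp":[0.037,0.54,0.275],"yaw":47.3},{"dp":[0.037,0.5575,0.275],"yaw":47.3}], "grip": -0.07}}

```text
time_s: 20.37
tcp_pos: [0.5355, 0.3269, 0.3086]
eef_rot: [-180.0, 0.0, 43.1]
contact_force: [0.7, -1.2, -0.5]
gripper_width: 0.047
gripper_force: 0.0
```

Run:
```python
from lens import *
s=get_state(); print(s['tcp_pos'],s['eef_rot'])
c=cap('wrist'); np.save('w5.npy',c,allow_pickle=True); [print(x) for x in lenses(c)]
c=cap('top'); [print(x) for x in lenses(c)]
```

```text
[0.53553706 0.32691705 0.30855704] [-1.79991403e+02  1.36309653e-02  4.30752086e+01]
(array([0.5802, 0.3665, 0.084 ]), array([0.0366, 0.0366]), np.float64(0.061), np.float64(43.6))
(array([0.4722, 0.3172, 0.084 ]), array([0.0356, 0.0383]), np.float64(0.0642), np.float64(-173.4))
(array([0.5785, 0.3629, 0.084 ]), array([0.0345, 0.0345]), np.float64(0.0573), np.float64(42.1))
(array([0.4698, 0.3148, 0.084 ]), array([0.0368, 0.0368]), np.float64(0.0669), np.float64(-171.6))
```

Emit:
{"method": "apply_moves", "body": {"targets": [{"dp":[0.02,0.02,-0.03],"yaw":0},{"dp":[0.04,0.04,-0.06],"yaw":0},{"dp":[0.044,0.04,-0.09],"yaw":0},{"dp":[0.044,0.04,-0.12],"yaw":0},{"dp":[0.044,0.04,-0.15],"yaw":0},{"dp":[0.044,0.04,-0.17],"yaw":0},{"dp":[0.044,0.04,-0.18],"yaw":0},{"dp":[0.044,0.04,-0.18],"yaw":0},{"dp":[0.044,0.04,-0.18],"yaw":0},{"dp":[0.044,0.04,-0.18],"yaw":0}]}}

```text
time_s: 21.3
tcp_pos: [0.5807, 0.3645, 0.1312]
eef_rot: [180.0, -0.2, 43.0]
contact_force: [0.4, -0.5, -0.3]
gripper_width: 0.0468
gripper_force: 0.0
```

Emit:
{"method": "apply_moves", "body": {"targets": [{"dp":[-0.001,0,-0.012],"yaw":0},{"dp":[-0.001,0,-0.022],"yaw":0},{"dp":[-0.001,0,-0.028],"yaw":0},{"dp":[-0.001,0,-0.0305],"yaw":0},{"dp":[-0.001,0,-0.0305],"yaw":0},{"dp":[-0.001,0,-0.0305],"yaw":0}]}}

```text
time_s: 21.8
tcp_pos: [0.5787, 0.3642, 0.0985]
eef_rot: [180.0, 0.0, 43.0]
contact_force: [-0.1, 0.4, 0.1]
gripper_width: 0.0467
gripper_force: 0.0
```

Emit:
{"method": "apply_moves", "body": {"targets": [{"dp":[0,0,0],"yaw":0},{"dp":[0,0,0],"yaw":0},{"dp":[0,0,0],"yaw":0},{"dp":[0,0,0],"yaw":0},{"dp":[0,0,0],"yaw":0}], "grip": 1, "squeeze": 12}}

```text
time_s: 22.22
tcp_pos: [0.5788, 0.3643, 0.0987]
eef_rot: [-180.0, -0.0, 43.0]
contact_force: [0.4, 0.6, 0.6]
gripper_width: 0.0376
gripper_force: 12.0
```

Emit:
{"method": "apply_moves", "body": {"targets": [{"dp":[0,0,0.004],"yaw":0},{"dp":[0,0,0.01],"yaw":0},{"dp":[0,0,0.025],"yaw":0},{"dp":[0,0,0.045],"yaw":0},{"dp":[0,0,0.07],"yaw":0},{"dp":[0,0,0.1],"yaw":0},{"dp":[0,0,0.12],"yaw":0},{"dp":[0,0,0.12],"yaw":0}]}}

```text
time_s: 22.88
tcp_pos: [0.5807, 0.3655, 0.2252]
eef_rot: [179.9, -0.5, 43.0]
contact_force: [0.5, 0.5, -1.2]
gripper_width: 0.0376
gripper_force: 12.0
```

Emit:
{"method": "apply_moves", "body": {"targets": [{"dp":[0,-0.015,0.02],"yaw":-2},{"dp":[-0.002,-0.045,0.02],"yaw":-5},{"dp":[-0.003,-0.08,0.02],"yaw":-8},{"dp":[-0.004,-0.118,0.02],"yaw":-12},{"dp":[-0.005,-0.156,0.02],"yaw":-16},{"dp":[-0.006,-0.194,0.02],"yaw":-20},{"dp":[-0.007,-0.232,0.02],"yaw":-24},{"dp":[-0.008,-0.27,0.02],"yaw":-28},{"dp":[-0.009,-0.308,0.02],"yaw":-32},{"dp":[-0.01,-0.346,0.02],"yaw":-36},{"dp":[-0.011,-0.384,0.02],"yaw":-40},{"dp":[-0.012,-0.422,0.02],"yaw":-44},{"dp":[-0.013,-0.46,0.02],"yaw":-47.3},{"dp":[-0.014,-0.498,0.02],"yaw":-47.3},{"dp":[-0.015,-0.536,0.01],"yaw":-47.3},{"dp":[-0.016,-0.574,-0.01],"yaw":-47.3},{"dp":[-0.017,-0.61,-0.03],"yaw":-47.3},{"dp":[-0.018,-0.64,-0.06],"yaw":-47.3},{"dp":[-0.018,-0.66,-0.09],"yaw":-47.3},{"dp":[-0.018,-0.67,-0.12],"yaw":-47.3}]}}

```text
time_s: 24.55
tcp_pos: [0.5602, -0.3087, 0.0975]
eef_rot: [180.0, -0.0, -4.4]
contact_force: [0.8, 0.3, 0.1]
gripper_width: 0.0369
gripper_force: 12.0
```

Emit:
{"method": "apply_moves", "body": {"targets": [{"dp":[0,0,0],"yaw":0},{"dp":[0,0,-0.02],"yaw":0},{"dp":[0,0,-0.035],"yaw":0},{"dp":[0,0,-0.045],"yaw":0},{"dp":[0,0,-0.045],"yaw":0},{"dp":[0,0,-0.045],"yaw":0},{"dp":[0,0,-0.045],"yaw":0}]}}

```text
time_s: 25.13
tcp_pos: [0.5617, -0.3058, 0.0551]
eef_rot: [180.0, -0.1, -4.3]
contact_force: [-0.6, -0.3, 0.8]
gripper_width: 0.0371
gripper_force: 12.0
```

Emit:
{"method": "apply_moves", "body": {"targets": [{"dp":[0,0,-0.01],"yaw":0},{"dp":[0,0,-0.018],"yaw":0},{"dp":[0,0,-0.022],"yaw":0},{"dp":[0,0,-0.022],"yaw":0},{"dp":[0,0,-0.022],"yaw":0}]}}

```text
time_s: 25.55
tcp_pos: [0.5605, -0.3058, 0.0311]
eef_rot: [-180.0, 0.0, -4.3]
contact_force: [0.5, 0.3, -0.1]
gripper_width: 0.0373
gripper_force: 12.0
```

Emit:
{"method": "apply_moves", "body": {"targets": [{"dp":[0,0,0],"yaw":0},{"dp":[0,0,0],"yaw":0},{"dp":[0,0,0],"yaw":0},{"dp":[0,0,0],"yaw":0}], "grip": -0.05}}

```text
time_s: 25.88
tcp_pos: [0.5607, -0.3059, 0.0316]
eef_rot: [180.0, -0.0, -4.3]
contact_force: [0.2, -0.2, -0.9]
gripper_width: 0.046
gripper_force: 0.0
```

Emit:
{"method": "apply_moves", "body": {"targets": [{"dp":[0,0,0.02],"yaw":0},{"dp":[0,0,0.05],"yaw":0},{"dp":[0,0,0.09],"yaw":0},{"dp":[0,0.02,0.13],"yaw":0},{"dp":[0,0.055,0.17],"yaw":0},{"dp":[0,0.09,0.2],"yaw":0},{"dp":[0,0.13,0.23],"yaw":0},{"dp":[0,0.17,0.26],"yaw":0},{"dp":[-0.005,0.21,0.275],"yaw":0},{"dp":[-0.005,0.25,0.275],"yaw":0},{"dp":[-0.01,0.29,0.275],"yaw":3},{"dp":[-0.012,0.33,0.275],"yaw":6},{"dp":[-0.015,0.37,0.275],"yaw":9},{"dp":[-0.02,0.41,0.275],"yaw":11},{"dp":[-0.025,0.45,0.275],"yaw":12},{"dp":[-0.025,0.49,0.275],"yaw":12},{"dp":[-0.025,0.53,0.275],"yaw":12},{"dp":[-0.025,0.57,0.275],"yaw":12},{"dp":[-0.025,0.605,0.275],"yaw":12},{"dp":[-0.025,0.625,0.275],"yaw":12}], "grip": -0.07}}

```text
time_s: 27.55
tcp_pos: [0.5351, 0.322, 0.3066]
eef_rot: [-180.0, -0.0, 7.8]
contact_force: [1.1, -0.5, 0.0]
gripper_width: 0.0471
gripper_force: 0.0
```

Run:
```python
from lens import *
s=get_state(); print(s['tcp_pos'],s['eef_rot'])
c=cap('wrist'); [print(x) for x in lenses(c)]
c=cap('top'); [print(x) for x in lenses(c)]; save(c,'t6.png',(120,110,450,250),2)
```

```text
[0.53506814 0.32204989 0.30660917] [-1.79975220e+02 -1.59890493e-02  7.76481288e+00]
(array([0.473 , 0.3172, 0.084 ]), array([0.0357, 0.0384]), np.float64(0.0635), np.float64(-173.4))
(array([0.4698, 0.3148, 0.084 ]), array([0.0368, 0.0368]), np.float64(0.0669), np.float64(-171.6))
```

View pics/t6.png

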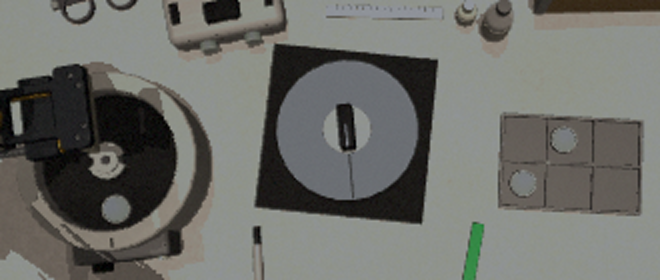

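The crop shows the lid on the mat, two lenses in tray cells at (523,183) and (564,139), and one lens left in the dish at (117,209).

Emit:
{"method": "apply_moves", "body": {"targets": [{"dp":[-0.03,-0.004,-0.03],"yaw":0},{"dp":[-0.061,-0.004,-0.06],"yaw":0},{"dp":[-0.061,-0.004,-0.09],"yaw":0},{"dp":[-0.061,-0.004,-0.12],"yaw":0},{"dp":[-0.061,-0.004,-0.15],"yaw":0},{"dp":[-0.061,-0.004,-0.17],"yaw":0},{"dp":[-0.061,-0.004,-0.178],"yaw":0},{"dp":[-0.061,-0.004,-0.178],"yaw":0},{"dp":[-0.061,-0.004,-0.178],"yaw":0},{"dp":[-0.061,-0.004,-0.178],"yaw":0}]}}

```text
time_s: 28.48
tcp_pos: [0.4756, 0.3157, 0.1302]
eef_rot: [-179.9, -0.1, 7.7]
contact_force: [0.1, 0.2, -0.5]
gripper_width: 0.0465
gripper_force: 0.0
```

Emit:
{"method": "apply_moves", "body": {"targets": [{"dp":[-0.001,0.001,-0.012],"yaw":0},{"dp":[-0.001,0.001,-0.022],"yaw":0},{"dp":[-0.001,0.001,-0.026],"yaw":0},{"dp":[-0.001,0.001,-0.0285],"yaw":0},{"dp":[-0.001,0.001,-0.0285],"yaw":0},{"dp":[-0.001,0.001,-0.0285],"yaw":0}]}}

```text
time_s: 28.98
tcp_pos: [0.4739, 0.3162, 0.1004]
eef_rot: [-180.0, -0.0, 7.7]
contact_force: [0.6, -0.5, 0.0]
gripper_width: 0.047
gripper_force: 0.0
```

Emit:
{"method": "apply_moves", "body": {"targets": [{"dp":[0,0,0],"yaw":0},{"dp":[0,0,0],"yaw":0},{"dp":[0,0,0],"yaw":0},{"dp":[0,0,0],"yaw":0},{"dp":[0,0,0],"yaw":0}], "grip": 1, "squeeze": 12}}

```text
time_s: 29.4
tcp_pos: [0.4739, 0.3163, 0.1004]
eef_rot: [-180.0, -0.0, 7.7]
contact_force: [-0.7, -0.7, 2.0]
gripper_width: 0.0371
gripper_force: 12.0
```

Emit:
{"method": "apply_moves", "body": {"targets": [{"dp":[0,0,0.004],"yaw":0},{"dp":[0,0,0.01],"yaw":0},{"dp":[0,0,0.025],"yaw":0},{"dp":[0,0,0.045],"yaw":0},{"dp":[0,0,0.07],"yaw":0},{"dp":[0,0,0.1],"yaw":0},{"dp":[0,0,0.12],"yaw":0},{"dp":[0,0,0.12],"yaw":0},{"dp":[0,0,0.12],"yaw":0}]}}

```text
time_s: 30.15
tcp_pos: [0.474, 0.3166, 0.2219]
eef_rot: [-179.9, -0.1, 7.7]
contact_force: [-0.1, -0.7, -2.5]
gripper_width: 0.0373
gripper_force: 12.0
```

Emit:
{"method": "apply_moves", "body": {"targets": [{"dp":[0.001,-0.015,0.02],"yaw":-1},{"dp":[0.002,-0.045,0.02],"yaw":-2},{"dp":[0.003,-0.08,0.02],"yaw":-3},{"dp":[0.004,-0.118,0.02],"yaw":-4},{"dp":[0.005,-0.156,0.02],"yaw":-5},{"dp":[0.006,-0.194,0.02],"yaw":-6},{"dp":[0.007,-0.232,0.02],"yaw":-7},{"dp":[0.008,-0.27,0.02],"yaw":-8},{"dp":[0.009,-0.308,0.02],"yaw":-9},{"dp":[0.01,-0.346,0.02],"yaw":-10},{"dp":[0.011,-0.384,0.02],"yaw":-11},{"dp":[0.012,-0.422,0.02],"yaw":-12},{"dp":[0.013,-0.46,0.02],"yaw":-12},{"dp":[0.014,-0.498,0.02],"yaw":-12},{"dp":[0.015,-0.536,0.01],"yaw":-12},{"dp":[0.016,-0.574,-0.01],"yaw":-12},{"dp":[0.0175,-0.61,-0.03],"yaw":-12},{"dp":[0.0175,-0.645,-0.06],"yaw":-12},{"dp":[0.0175,-0.67,-0.09],"yaw":-12},{"dp":[0.0175,-0.683,-0.12],"yaw":-12}]}}

```text
time_s: 31.82
tcp_pos: [0.4902, -0.3695, 0.0978]
eef_rot: [-180.0, 0.0, -4.4]
contact_force: [1.3, 0.3, 0.6]
gripper_width: 0.0373
gripper_force: 12.0
```

Emit:
{"method": "apply_moves", "body": {"targets": [{"dp":[0,0,0],"yaw":0},{"dp":[0,0,-0.02],"yaw":0},{"dp":[0,0,-0.035],"yaw":0},{"dp":[0,0,-0.045],"yaw":0},{"dp":[0,0,-0.045],"yaw":0},{"dp":[0,0,-0.045],"yaw":0},{"dp":[0,0,-0.045],"yaw":0}]}}

```text
time_s: 32.4
tcp_pos: [0.4918, -0.3668, 0.0561]
eef_rot: [180.0, -0.1, -4.3]
contact_force: [-0.1, -0.6, -0.2]
gripper_width: 0.0372
gripper_force: 12.0
```

Emit:
{"method": "apply_moves", "body": {"targets": [{"dp":[0,0,-0.01],"yaw":0},{"dp":[0,0,-0.018],"yaw":0},{"dp":[0,0,-0.0225],"yaw":0},{"dp":[0,0,-0.0225],"yaw":0},{"dp":[0,0,-0.0225],"yaw":0}]}}

```text
time_s: 32.82
tcp_pos: [0.4909, -0.3668, 0.0321]
eef_rot: [-180.0, 0.1, -4.3]
contact_force: [0.0, 0.1, -0.2]
gripper_width: 0.0375
gripper_force: 12.0
```

Emit:
{"method": "apply_moves", "body": {"targets": [{"dp":[0,0,0],"yaw":0},{"dp":[0,0,0],"yaw":0},{"dp":[0,0,0],"yaw":0},{"dp":[0,0,0],"yaw":0}], "grip": -0.05}}

```text
time_s: 33.15
tcp_pos: [0.4913, -0.367, 0.0329]
eef_rot: [180.0, -0.0, -4.3]
contact_force: [1.1, -0.8, 0.1]
gripper_width: 0.0458
gripper_force: 0.0
```

Emit:
{"method": "apply_moves", "body": {"targets": [{"dp":[0,0,0.02],"yaw":0},{"dp":[0,0,0.05],"yaw":0},{"dp":[0,0,0.09],"yaw":0},{"dp":[0,0.02,0.13],"yaw":-7},{"dp":[0.01,0.055,0.17],"yaw":-14},{"dp":[0.01,0.09,0.2],"yaw":-21},{"dp":[0.02,0.13,0.23],"yaw":-28},{"dp":[0.03,0.17,0.25],"yaw":-35},{"dp":[0.04,0.21,0.25],"yaw":-42},{"dp":[0.05,0.25,0.25],"yaw":-49},{"dp":[0.06,0.29,0.25],"yaw":-56},{"dp":[0.07,0.33,0.25],"yaw":-63},{"dp":[0.08,0.36,0.25],"yaw":-70},{"dp":[0.088,0.38,0.25],"yaw":-77},{"dp":[0.088,0.38,0.25],"yaw":-84},{"dp":[0.088,0.38,0.25],"yaw":-91},{"dp":[0.088,0.38,0.25],"yaw":-98},{"dp":[0.088,0.38,0.25],"yaw":-105},{"dp":[0.088,0.38,0.25],"yaw":-112},{"dp":[0.088,0.38,0.25],"yaw":-119}], "grip": -0.2}}

```text
time_s: 34.82
tcp_pos: [0.5791, 0.0133, 0.2827]
eef_rot: [-180.0, 0.0, -122.4]
contact_force: [-0.2, 0.8, -0.1]
gripper_width: 0.0528
gripper_force: 0.0
```

Emit:
{"method": "apply_moves", "body": {"targets": [{"dp":[0.001,0.001,0],"yaw":-7},{"dp":[0.001,0.001,0],"yaw":-14},{"dp":[0.001,0.001,-0.02],"yaw":-21},{"dp":[0.001,0.001,-0.04],"yaw":-28},{"dp":[0.001,0.001,-0.06],"yaw":-35},{"dp":[0.001,0.001,-0.08],"yaw":-42},{"dp":[0.001,0.001,-0.1],"yaw":-49},{"dp":[0.001,0.001,-0.12],"yaw":-52.5},{"dp":[0.001,0.001,-0.12],"yaw":-52.5},{"dp":[0.001,0.001,-0.12],"yaw":-52.5},{"dp":[0.001,0.001,-0.12],"yaw":-52.5}]}}

```text
time_s: 35.73
tcp_pos: [0.5809, 0.0142, 0.1638]
eef_rot: [-180.0, 0.1, -174.4]
contact_force: [0.5, -0.0, 0.1]
gripper_width: 0.0524
gripper_force: 0.0
```

Run:
```python
from h import *
s=get_state(); print(s['tcp_pos'],s['eef_rot'])
c=cap('wrist'); save(c,'w7.png'); t=cap('top'); tr=t['image'][150:230,355:455]
im=cv2.imread('pics/w7.png'); im[240:400,0:200]=cv2.resize(tr[:,:,::-1],(200,160)); cv2.imwrite('pics/w7.png',im)
```

```text
[0.58090876 0.01419248 0.16384905] [-1.79993887e+02  8.35725411e-02 -1.74405558e+02]
```

View pics/w7.png

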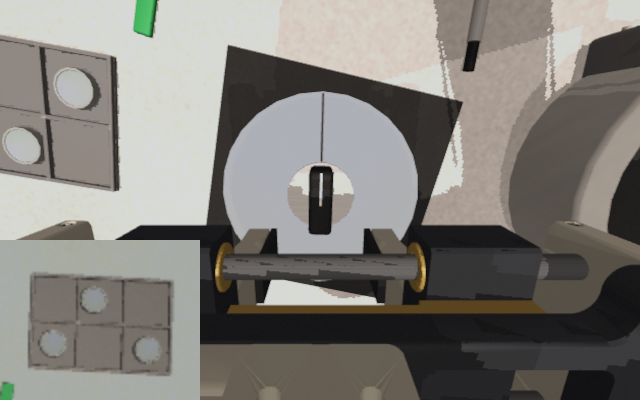

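All three lenses lie in separate compartments (inset), and the lid's knob at (321,200) sits between the fingers. Now grip the lid.

Emit:
{"method": "apply_moves", "body": {"targets": [{"dp":[-0.001,0,-0.03],"yaw":-1.4},{"dp":[-0.001,0,-0.06],"yaw":-1.4},{"dp":[-0.001,0,-0.085],"yaw":-1.4},{"dp":[-0.001,0,-0.1],"yaw":-1.4},{"dp":[-0.001,0,-0.107],"yaw":-1.4},{"dp":[-0.001,0,-0.109],"yaw":-1.4},{"dp":[-0.001,0,-0.109],"yaw":-1.4},{"dp":[-0.001,0,-0.109],"yaw":-1.4}]}}

```text
time_s: 36.5
tcp_pos: [0.5802, 0.0144, 0.055]
eef_rot: [180.0, 0.1, -175.9]
contact_force: [1.1, -0.5, 0.3]
gripper_width: 0.0531
gripper_force: 0.0
```

Emit:
{"method": "apply_moves", "body": {"targets": [{"dp":[0,0,0],"yaw":0},{"dp":[0,0,0],"yaw":0},{"dp":[0,0,0],"yaw":0},{"dp":[0,0,0],"yaw":0},{"dp":[0,0,0],"yaw":0},{"dp":[0,0,0],"yaw":0},{"dp":[0,0,0],"yaw":0}], "grip": 1, "squeeze": 45}}

```text
time_s: 37.08
tcp_pos: [0.5793, 0.0142, 0.0538]
eef_rot: [-180.0, 0.0, -175.9]
contact_force: [-1.3, 0.1, 2.0]
gripper_width: 0.0219
gripper_force: 45.0
```

Emit:
{"method": "apply_moves", "body": {"targets": [{"dp":[0,0,0.01],"yaw":0},{"dp":[0,0,0.03],"yaw":0},{"dp":[0,0,0.06],"yaw":0},{"dp":[0,0,0.095],"yaw":0},{"dp":[0,0.01,0.13],"yaw":0},{"dp":[-0.004,0.03,0.15],"yaw":0},{"dp":[-0.008,0.06,0.15],"yaw":0},{"dp":[-0.012,0.09,0.15],"yaw":0},{"dp":[-0.016,0.12,0.15],"yaw":0},{"dp":[-0.02,0.15,0.15],"yaw":0},{"dp":[-0.025,0.18,0.15],"yaw":0},{"dp":[-0.03,0.21,0.15],"yaw":0},{"dp":[-0.034,0.24,0.15],"yaw":0},{"dp":[-0.038,0.265,0.15],"yaw":0},{"dp":[-0.041,0.285,0.15],"yaw":0},{"dp":[-0.043,0.3,0.145],"yaw":0},{"dp":[-0.0435,0.31,0.135],"yaw":0},{"dp":[-0.0435,0.31,0.125],"yaw":0},{"dp":[-0.0435,0.31,0.12],"yaw":0},{"dp":[-0.0435,0.31,0.12],"yaw":0}]}}

```text
time_s: 38.75
tcp_pos: [0.5348, 0.3225, 0.1711]
eef_rot: [-179.9, -0.2, -176.0]
contact_force: [-0.1, -0.2, -1.7]
gripper_width: 0.0214
gripper_force: 45.0
```

Emit:
{"method": "apply_moves", "body": {"targets": [{"dp":[0,0,0],"yaw":0},{"dp":[0,0,0],"yaw":0},{"dp":[0,0,0],"yaw":0},{"dp":[0,0,-0.005],"yaw":0},{"dp":[0,0,-0.01],"yaw":0},{"dp":[0,0,-0.015],"yaw":0},{"dp":[0,0,-0.015],"yaw":0},{"dp":[0,0,-0.015],"yaw":0}]}}

```text
time_s: 39.42
tcp_pos: [0.5354, 0.3239, 0.1579]
eef_rot: [-180.0, -0.1, -176.0]
contact_force: [0.8, -1.0, -1.6]
gripper_width: 0.0216
gripper_force: 45.0
```

Emit:
{"method": "apply_moves", "body": {"targets": [{"dp":[0,0.0003,-0.003],"yaw":0},{"dp":[0,0.0003,-0.006],"yaw":0},{"dp":[0,0.0003,-0.009],"yaw":0},{"dp":[0,0.0003,-0.012],"yaw":0},{"dp":[0,0.0003,-0.015],"yaw":0},{"dp":[0,0.0003,-0.018],"yaw":0},{"dp":[0,0.0003,-0.021],"yaw":0},{"dp":[0,0.0003,-0.023],"yaw":0},{"dp":[0,0.0003,-0.024],"yaw":0},{"dp":[0,0.0003,-0.024],"yaw":0},{"dp":[0,0.0003,-0.024],"yaw":0}]}}

```text
time_s: 40.33
tcp_pos: [0.5354, 0.3243, 0.1342]
eef_rot: [-180.0, -0.0, -176.0]
contact_force: [-1.7, 2.0, -3.7]
gripper_width: 0.0217
gripper_force: 45.0
```

Emit:
{"method": "apply_moves", "body": {"targets": [{"dp":[0,0,-0.001],"yaw":0},{"dp":[0,0,-0.002],"yaw":0},{"dp":[0,0,-0.003],"yaw":0},{"dp":[0,0,-0.003],"yaw":0},{"dp":[0,0,-0.003],"yaw":0}]}}

```text
time_s: 40.75
tcp_pos: [0.5358, 0.3244, 0.1318]
eef_rot: [180.0, 0.0, -176.0]
contact_force: [-1.2, 0.7, 0.6]
gripper_width: 0.0215
gripper_force: 45.0
```

Emit:
{"method": "apply_moves", "body": {"targets": [{"dp":[0,0,-0.0008],"yaw":4},{"dp":[0,0,-0.0008],"yaw":8},{"dp":[0,0,-0.0008],"yaw":13},{"dp":[0,0,-0.0008],"yaw":18},{"dp":[0,0,-0.0008],"yaw":23},{"dp":[0,0,-0.0008],"yaw":28},{"dp":[0,0,-0.0008],"yaw":33},{"dp":[0,0,-0.0008],"yaw":38},{"dp":[0,0,-0.0008],"yaw":43},{"dp":[0,0,-0.0008],"yaw":48},{"dp":[0,0,-0.0008],"yaw":53},{"dp":[0,0,-0.0008],"yaw":58},{"dp":[0,0,-0.0008],"yaw":63},{"dp":[0,0,-0.0008],"yaw":68},{"dp":[0,0,-0.0008],"yaw":73},{"dp":[0,0,-0.0008],"yaw":78},{"dp":[0,0,-0.0008],"yaw":82},{"dp":[0,0,-0.0008],"yaw":86},{"dp":[0,0,-0.0008],"yaw":90},{"dp":[0,0,-0.0008],"yaw":90}]}}

```text
time_s: 42.42
tcp_pos: [0.5367, 0.3247, 0.1318]
eef_rot: [-179.9, 0.0, -85.8]
contact_force: [0.4, -0.2, 4.0]
gripper_width: 0.0216
gripper_force: 45.0
```

Emit:
{"method": "apply_moves", "body": {"targets": [{"dp":[0,0,0],"yaw":4},{"dp":[0,0,0],"yaw":9},{"dp":[0,0,0],"yaw":14},{"dp":[0,0,0],"yaw":19},{"dp":[0,0,0],"yaw":24},{"dp":[0,0,0],"yaw":29},{"dp":[0,0,0],"yaw":34},{"dp":[0,0,0],"yaw":39},{"dp":[0,0,0],"yaw":44},{"dp":[0,0,0],"yaw":48},{"dp":[0,0,0],"yaw":51},{"dp":[0,0,0],"yaw":54},{"dp":[0,0,0],"yaw":56},{"dp":[0,0,0],"yaw":57},{"dp":[0,0,0],"yaw":57},{"dp":[0,0,0],"yaw":57}]}}

```text
time_s: 43.75
tcp_pos: [0.5367, 0.3248, 0.1318]
eef_rot: [-179.9, -0.1, -29.1]
contact_force: [0.7, 1.1, 6.1]
gripper_width: 0.0219
gripper_force: 45.0
```

Run:
```python
from h import *
s=get_state(); print(s['tcp_pos'],s['eef_rot'],s['moment'],s['contact_force'])
c=cap('top'); save(c,'t8.png',(120,135,230,250),5)
```

```text
[0.53665511 0.32480437 0.13179307] [-1.79893203e+02 -7.70267675e-02 -2.90661048e+01] [-2.98785739e-01  4.71370312e-05 -1.22666334e-01] [0.69964991 1.10198427 6.05721213]
```

View pics/t8.png

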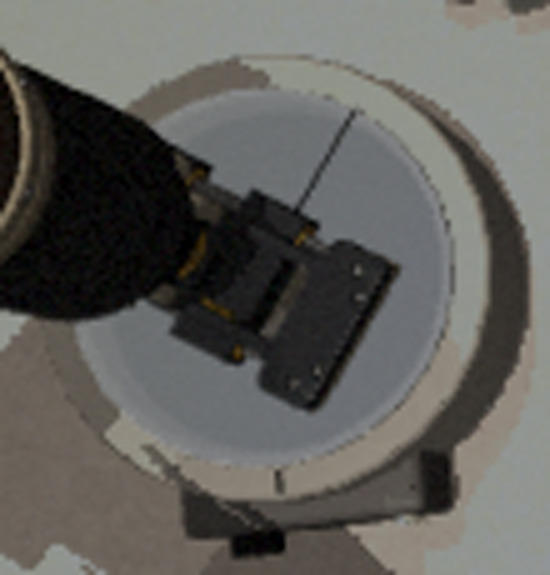

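The lid line ends at (355,111), level with or slightly past where it began. A small final turn to the stop, then release and withdraw.

Emit:
{"method": "apply_moves", "body": {"targets": [{"dp":[0,0,0],"yaw":1},{"dp":[0,0,0],"yaw":2},{"dp":[0,0,0],"yaw":3},{"dp":[0,0,0],"yaw":4},{"dp":[0,0,0],"yaw":4},{"dp":[0,0,0],"yaw":4}]}}

```text
time_s: 44.3
tcp_pos: [0.5372, 0.3247, 0.1318]
eef_rot: [-179.9, -0.1, -25.1]
contact_force: [5.1, -0.8, 4.9]
gripper_width: 0.0219
gripper_force: 45.3
```

Emit:
{"method": "apply_moves", "body": {"targets": [{"dp":[0,0,0],"yaw":0},{"dp":[0,0,0],"yaw":0},{"dp":[0,0,0],"yaw":0},{"dp":[0,0,0],"yaw":0},{"dp":[0,0,0],"yaw":0},{"dp":[0,0,0],"yaw":0}], "grip": -0.3}}

```text
time_s: 44.8
tcp_pos: [0.5354, 0.3244, 0.1305]
eef_rot: [180.0, 0.0, -25.0]
contact_force: [-0.6, 0.1, -0.1]
gripper_width: 0.0547
gripper_force: 0.0
```

Emit:
{"method": "apply_moves", "body": {"targets": [{"dp":[0,0,0.01],"yaw":0},{"dp":[0,0,0.03],"yaw":0},{"dp":[0,0,0.06],"yaw":0},{"dp":[0,0,0.1],"yaw":0},{"dp":[0,0,0.14],"yaw":0},{"dp":[0,0,0.18],"yaw":0},{"dp":[0,0,0.2],"yaw":0},{"dp":[0,-0.04,0.2],"yaw":0},{"dp":[0,-0.08,0.2],"yaw":0},{"dp":[0,-0.12,0.2],"yaw":0},{"dp":[0,-0.16,0.2],"yaw":0},{"dp":[0,-0.2,0.2],"yaw":0},{"dp":[0,-0.2,0.2],"yaw":0},{"dp":[0,-0.2,0.2],"yaw":0}]}}

```text
time_s: 45.97
tcp_pos: [0.5355, 0.1224, 0.3321]
eef_rot: [-179.9, -0.1, -25.1]
contact_force: [0.0, 0.2, 0.7]
gripper_width: 0.0571
gripper_force: 0.0
```

Run:
```python
from h import *
c=cap('top'); save(c,'t9.png',(110,90,460,290),2)
P=pts(c); m=(P[:,:,2]>.108)&(P[:,:,2]<.15); m[:,:140]=0;m[:,200:]=0;m[:160]=0;m[215:]=0
print(P[m].mean(0));
```

```text
[0.53289103 0.32024589 0.12993512]
```

View pics/t9.png

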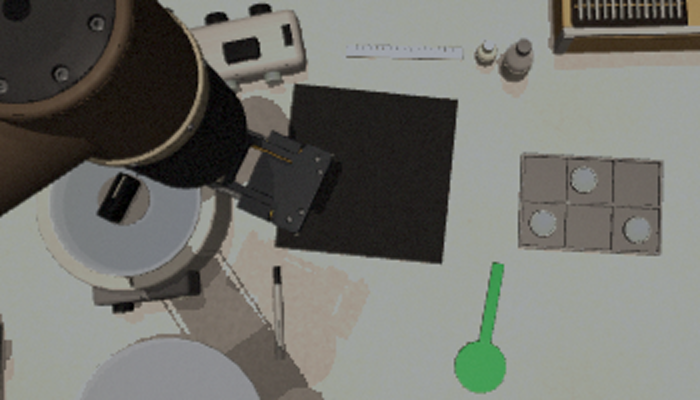

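The lid is seated on the drum with its knob turned as at the start, three lenses are in the tray, and nothing else has moved.

```bash
python3 -c "
from plant import r
print(r.close_job())"
```

```text
the job is handed in; nothing more can be done
None
```

The lid is back on the dryer and screwed tight, all three lenses lie in separate tray compartments, and nothing else moved; I handed the job in at about 46 s, and it gave no verdict.

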